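# Make up the kit tray for fitting one water meter

## Robot

A 7-joint arm with a two-finger parallel gripper is mounted at the origin on a cart in front of the work surface, level with it; the furniture and walls round the work are solid. World frame = base frame: x ahead of the robot, y to its left, z up, the work surface at z = 0. Lengths are in m, angles in rad, forces in N, time in s.
With the tool pointing down it reaches from about 0.425 to 0.925 m from the base axis. Payload 6.8 kg.
Tool frame: the origin (TCP) lies midway between the tips of the shut fingers; the grasp point (between the pads) lies 19 mm behind it; y points along the fingers, z is the direction in which the jaws open and shut, and the axes are right-handed (so a half turn about y gives the same grasp; the last joint's range is limited). The gripper opens to 85 mm and grips with 20 to 120 N. Pads are 22 mm wide; open, the fingers measure 114 mm over their backs; the gripper's body (76 mm by 85 mm) begins 54 mm behind the grasp point. The pads swing forward as they close: fully open they stand 13 mm farther back than shut.
Start: joints at [-1.278, 0.477, 0.022, 1.555, -0.011, 1.109, -0.083], TCP at [0.263, 0.622, 0.231] pointing down, gripper open.
Joint ranges: [-2.96, 2.96], [-0.34, 2.1], [-1.41, 1.46], [0.24, 2.44], [-1.37, 4.51], [0.17, 1.92], [-2.96, 2.96]. Speed limits (rad/s): [2.39, 2.39, 3.14, 3.14, 3.14, 3.14, 3.14].

## Interface

Orientations are given as a rotation vector (axis times angle).
In Python, from bench import r gives the robot as it stands.
- The arm moves only by the tool send_rows, never from a script. Its argument "rows" is text: rows parted by semicolons, each of 6 numbers parted by spaces: the shift along the world's x, y, z in m, then the turn, a rotation vector about the world's x, y, z in rad. A call has 1 to 20 rows; each row shifts and turns the commanded pose from where the row before left it; what a row does not reach is not made up. A row lasts 1/10 s, in which the tool goes at most 50 mm and 8.59 degrees, less where a joint would pass 70% of its speed; a pose out of reach is approached as far as the arm can. A call is refused whole if a number of a shift passes 0.05 or a number of a turn 0.15, either way. A call with a gripper value outside its range is refused whole. "grip" is the finger opening in m, from 0 to 0.0854, set as the call begins (left out, the last holds). The fingers move at their own pace and stop on an object; "grip_force" is the grip in N (left out, the last holds). Time passes only in rows, so rows that do not move let the fingers close. It gives the time, the measured TCP pose, the force and the opening at its end, in the units of the state.
- r.get_obs(): the state, without advancing time (a new reading comes with each control period).
- r.grab_frame(name): name is "scene" or "top" or "wrist"; returns a dict with "pixels" (384x512x3 uint8, red, green, blue), "intrinsics" (3x3 intrinsics, pixels), "position" and "orientation" of the camera in the world. Camera axes: x right, y up, looking along -z (the intrinsics and any distortion apply to the point x, -y, -z); pixel columns grow to the right and rows downward; lengths in m; the calibration is good to about 2 mm. A picture is of the moment at which its call begins. There is no depth.
- r.hand_in(): hands the job in, once; it reports no verdict.
The state is a dict: "clock": time; "joints": joint angles; "qvel": joint speeds; "tau": joint torques, N m; "tcp_pos": TCP position; "orientation": TCP orientation; "contact_force": force on the tool from outside, world axes, zero at the start; "moment": the same for the moment, N m; "grip_width": finger opening in m.
Only numpy, scipy, OpenCV 4.12 (cv2) and the standard library are available. Lean on these libraries where they do the work, as an engineer would, in place of code of your own. Each camera call takes 0.05 s, during which the arm holds its last target.

## Task

Make up the kit tray for fitting one water meter: stand the two brass couplings (the nuts with a tailpiece) upright in the two small end recesses, one in each, lay the white thread-tape roll flat in the middle recess, and lay the screwdriver in the long recess, either way round. Everything must sit down on the floor of its recess. The plain nuts, the black tape and the brush are not part of the kit: leave them where they are.

Things in the scene. Friction and masses are not known exactly. Their poses are not given: they have to be found in the camera images.
- kit_tray: shallow grey tray fixed to the desk, 132 (x) x 206 (y) x 10 mm; origin: centre of its underside, z up. Four recesses 4 mm deep (floors 6 mm, rims 10 mm above the desk), ribs 8 mm. Own axes, mm: long recess 44 (x) x 190 (y) centred at (-36, 0), nearer the robot; beyond it a row, each 64 in x: middle recess 70 in y at (26, 0), two end recesses 52 in y at (26, -69) and (26, 69).
- coupling_1: brass pipe coupling, standing upright: a hexagon nut below (29 mm across the flats, 33 mm over the corners, 16 mm high) with a plain round tailpiece (20 mm diameter from 26 mm to 50 mm height) rising out of it, 50 mm tall overall, 90 g. Origin: centre of its underside, z up along its axis. The two couplings are alike.
- coupling_2: brass pipe coupling, standing upright: a hexagon nut below (29 mm across the flats, 33 mm over the corners, 16 mm high) with a plain round tailpiece (20 mm diameter from 26 mm to 50 mm height) rising out of it, 50 mm tall overall, 90 g. Origin: centre of its underside, z up along its axis. The two couplings are alike.
- tape_roll: white roll of thread-seal tape lying flat, 48 mm diameter, 14 mm high, 30 g. Origin: centre of its underside, z up.
- screwdriver: screwdriver lying flat, 172 mm long. Origin: mid-length, level with the handle's underside. y runs along it to the handle end: handle (24 mm wide and 24 mm high) reaches from y = -6 mm to +86 mm, the 6 mm blade from -6 mm to -86 mm, its axis 12 mm up. 85 g, most of it in the handle.
- nut_1: loose plain brass hexagon nut without a tailpiece, 29 mm across the flats, 33 mm over the corners, only 16 mm high, lying flat; does not belong in the kit. Origin: centre of its underside.
- nut_2: loose plain brass hexagon nut without a tailpiece, 29 mm across the flats, 33 mm over the corners, only 16 mm high, lying flat; does not belong in the kit. Origin: centre of its underside.
- black_tape: black roll of insulating tape lying flat, 68 mm diameter, 18 mm high; does not belong in the kit. Origin: centre of its underside.
- brush: round cleaning brush with a wooden handle and black bristles lying flat, 164 mm long along its y axis, 23 mm thick; does not belong in the kit. Origin: below the middle of its length.
Things that resemble listed ones, but are neither listed nor needed, are in the scene too. Of the things like the tape_roll, leave any that is pink; of the rest the smaller one is meant.

How it is judged:
At the end, for the whole second after the job is handed in: Couplings upright (0.12 rad), one in each end recess (x 18, y 12 mm); white roll flat in the middle one (12, 14 mm); screwdriver along the long one (14, 16 mm, 0.2 rad); origins under 8 mm above the tray's underside; all at rest; nuts, black tape and brush within 30 mm of their starts ((((x of coupling_1 in the frame of kit_tray between 0.008 and 0.044 m and y of coupling_1 in the frame of kit_tray between -0.081 and -0.057 m and z of coupling_1 in the frame of kit_tray between 0.003 and 0.008 m) and (x of coupling_2 in the frame of kit_tray between 0.008 and 0.044 m and y of coupling_2 in the frame of kit_tray between 0.057 and 0.081 m and z of coupling_2 in the frame of kit_tray between 0.003 and 0.008 m)) or ((x of coupling_1 in the frame of kit_tray between 0.008 and 0.044 m and y of coupling_1 in the frame of kit_tray between 0.057 and 0.081 m and z of coupling_1 in the frame of kit_tray between 0.003 and 0.008 m) and (x of coupling_2 in the frame of kit_tray between 0.008 and 0.044 m and y of coupling_2 in the frame of kit_tray between -0.081 and -0.057 m and z of coupling_2 in the frame of kit_tray between 0.003 and 0.008 m))) and x of tape_roll in the frame of kit_tray between 0.014 and 0.038 m and y of tape_roll in the frame of kit_tray between -0.014 and 0.014 m and z of tape_roll in the frame of kit_tray between 0.003 and 0.008 m and x of screwdriver in the frame of kit_tray between -0.05 and -0.022 m and y of screwdriver in the frame of kit_tray between -0.016 and 0.016 m and z of screwdriver in the frame of kit_tray between 0.003 and 0.008 m and angle between the y axis of screwdriver and the y axis of kit_tray, either way round below 0.2 rad and angle between each of coupling_1, coupling_2, tape_roll's own z axis and vertical below 0.12 rad and linear speed of each of coupling_1, coupling_2, tape_roll, screwdriver below 0.02 m/s and distance of each of nut_1, nut_2, black_tape, brush from where it was at the start of the episode below 0.03 m); the robot touches nothing.
It fails at once if a plain nut, the black tape or the brush is moved by more than 30 mm (distance of any of nut_1, nut_2, black_tape, brush from where it was at the start of the episode above 0.03 m).
It also fails if it takes over 93 s, if anything falls off the work surface, if the arm or the gripper's body presses on something with over 40 N, if the wrist force passes 120 N, or if a joint passes its speed limit or range.

## Working session

There is one attempt and no reset: what is moved stays moved. The work goes in short steps, Python scripts to look and compute and a tool call to move; the robot and the scene stay as the last step left them, time stands still between calls to the robot, and variables do not carry over. Pictures are saved under pics/ and viewed, and the job is handed in when it is done.

Besides the shell and the picture viewer there is one more tool, called after ">>>" as name(argument=value, ...) on one line, values as JSON. send_rows: Moves the arm, as the interface text tells. Its arguments: {"type":"object","properties":{"rows":{"type":"string"},"grip":{"type":"number"},"grip_force":{"type":"number"}},"required":["rows"]}

```bash
ls; mkdir -p pics
python3 - <<'E'
from bench import r
import cv2,json
o=r.get_obs(); print(o)
for n in("scene","top","wrist"):
    f=r.grab_frame(n); cv2.imwrite(f"pics/{n}0.png",f["pixels"][:,:,::-1]); print(n,f["intrinsics"],f["position"],f["orientation"],[k for k in f])
E
```

```text
pics
{'clock': 0.0, 'joints': array([-1.27809194,  0.47780931,  0.02236146,  1.55645912, -0.01147567,
        1.10929265, -0.08309946]), 'qvel': array([ 7.12130748e-04,  5.55953205e-05,  6.26168250e-04, -2.55652889e-04,
        2.51103874e-03, -2.62787678e-03,  3.15068331e-04]), 'tau': array([-6.18896374e-04, -5.96452975e+01,  1.60730258e+00, -2.81194085e+01,
        1.23595764e-02,  9.19540529e-03, -1.33162806e-05]), 'tcp_pos': array([0.2631587 , 0.62094367, 0.23031673]), 'orientation': array([-1.54966917,  0.3146353 , -0.3143206 ]), 'contact_force': array([ 1.00995776, -0.20453545, -0.1894788 ]), 'moment': array([-0.05227589,  0.01635233,  0.02418355]), 'grip_width': 0.0848028246946457}
scene [[410.01715752   0.         254.69798753]
 [  0.         410.01715752 195.36149772]
 [  0.           0.           1.        ]] [-0.05825778 -0.52820112  0.88765686] [ 0.72377621 -0.31720921 -0.79387642] ['pixels', 'intrinsics', 'position', 'orientation']
top [[398.34903866   0.         255.10588711]
 [  0.         398.34903866 191.56373562]
 [  0.           0.           1.        ]] [0.27940941 0.03988582 1.34961672] [ 0.15742555 -0.16087304 -1.55229759] ['pixels', 'intrinsics', 'position', 'orientation']
wrist [[343.79223388   0.         259.46243213]
 [  0.         343.79223388 191.37965628]
 [  0.           0.           1.        ]] [0.19343292 0.65259758 0.3735344 ] [-0.27113265 -0.17822712  1.16019497] ['pixels', 'intrinsics', 'position', 'orientation']
```

View pics/scene0.png

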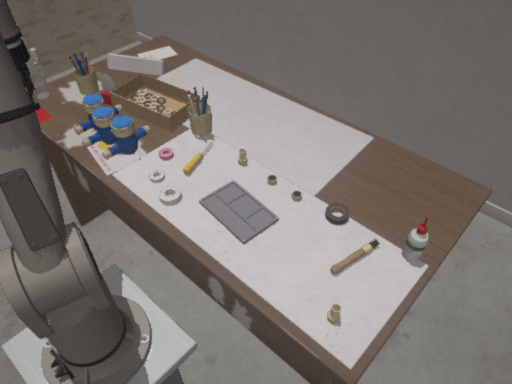

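View pics/top0.png

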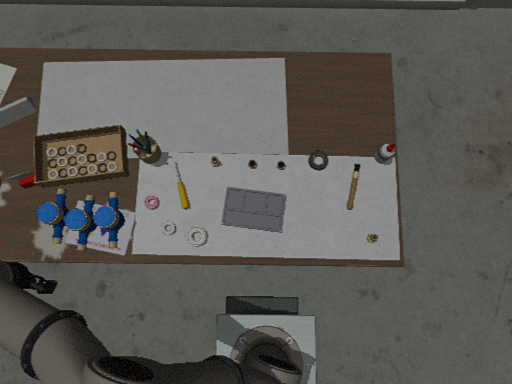

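View pics/wrist0.png

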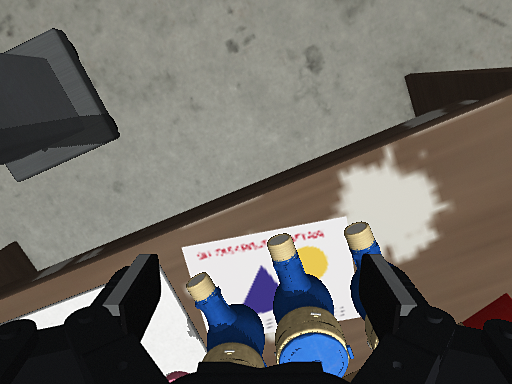

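```bash
cat > h.py <<'E'
from bench import r
import cv2,numpy as np
from scipy.spatial.transform import Rotation as R
def grab(n,tag=None):
    f=r.grab_frame(n); 
    if tag: cv2.imwrite(f"pics/{tag}.png",f["pixels"][:,:,::-1])
    return f
def ray(f,u,v):
    K=f["intrinsics"]; d=np.array([(u-K[0,2])/K[0,0],-(v-K[1,2])/K[1,1],-1.])
    return np.array(f["position"]),R.from_rotvec(f["orientation"]).as_matrix()@d
def pt(f,u,v,z):
    p,d=ray(f,u,v); return p+d*(z-p[2])/d[2]
def proj(f,X):
    c=R.from_rotvec(f["orientation"]).as_matrix().T@(np.array(X)-f["position"]); K=f["intrinsics"]
    return K[0,0]*c[0]/-c[2]+K[0,2],-K[1,1]*c[1]/-c[2]+K[1,2]
E
python3 - <<'E'
from h import *
f=grab("top"); im=f["pixels"]
c=im[140:265,130:405]; cv2.imwrite("pics/topcrop.png",cv2.resize(c,None,fx=2.9,fy=2.9,interpolation=cv2.INTER_CUBIC)[:,:,::-1])
for n,u,v,z in [("c1top",215,161,.04),("c2",372,238,.03),("roll",168,228,.014),("big",198,236,.014),("pink",152,202,.014),("sdh",184,203,.012),("sdt",177,164,.012),("trayA",228,188,.01),("B",286,195,.01),("C",281,231,.01),("D",223,225,.01),("n",252,164,.016),("n",281,165,.016),("bt",318,160,.018),("brush",357,165,.01),("brush",350,208,.01),("holder",148,152,.1)]:
    print(n,pt(f,u,v,z).round(3))
s=grab("scene")
print(pt(s,238,210,.01),pt(s,157,175,.014),pt(s,242,160,.03))
o=r.get_obs();print(R.from_rotvec(o['orientation']).as_matrix().round(3))
w=grab("wrist");print(R.from_rotvec(w['orientation']).as_matrix().round(3))
E
```

```text
c1top [0.654 0.177 0.04 ]
c2 [ 0.399 -0.35   0.03 ]
roll [0.426 0.33  0.014]
big [0.4   0.228 0.014]
pink [0.514 0.389 0.014]
sdh [0.512 0.28  0.012]
sdt [0.649 0.311 0.012]
trayA [0.567 0.132 0.01 ]
B [ 0.545 -0.067  0.01 ]
C [ 0.421 -0.05   0.01 ]
D [0.439 0.146 0.01 ]
n [0.651 0.051 0.016]
n [ 0.649 -0.05   0.016]
bt [ 0.668 -0.178  0.018]
brush [ 0.654 -0.315  0.01 ]
brush [ 0.502 -0.285  0.01 ]
holder [0.664 0.39  0.1  ]
[0.49279763 0.0398474  0.01      ] [0.42732846 0.32646641 0.014     ] [0.64283229 0.16514799 0.03      ]
[[ 0.921 -0.     0.39 ]
 [-0.39  -0.001  0.921]
 [ 0.    -1.    -0.001]]
[[ 0.391 -0.878 -0.278]
 [ 0.921  0.372  0.118]
 [-0.    -0.302  0.953]]
```

View pics/topcrop.png

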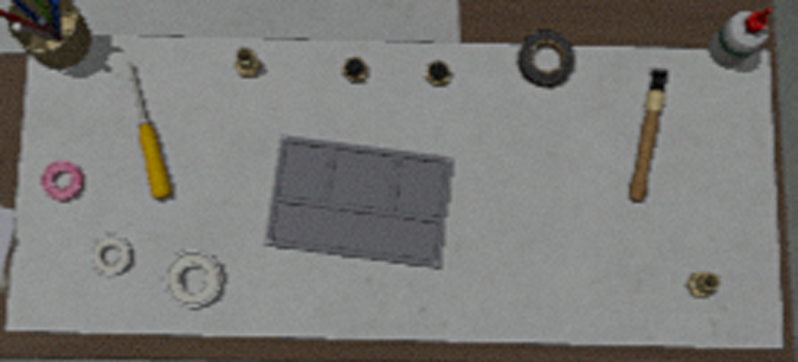

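>>> send_rows(rows="0.01 -0.015 0.02 0 0 0.04;0.02 -0.025 0.01 0 0 0.04;0.025 -0.03 0 0 0 0.05;0.025 -0.03 0 0 0 0.05;0.025 -0.03 0 0 0 0.05;0.025 -0.03 0 0 0 0.05;0.025 -0.03 0 0 0 0.05;0.025 -0.03 0 0 0 0.05;0.025 -0.03 0 0 0 0.05;0.025 -0.03 0 0 0 0.05;0.02 -0.02 0 0 0 0.05;0.02 -0.02 -0.01 0 0 0.04;0.01 -0.02 -0.01 0 0 0.04;0.01 -0.02 -0.01 0 0 0;0 0 0 0 0 0", grip=0.0854, grip_force=40)

```text
clock: 1.8
tcp_pos: [0.5544, 0.2569, 0.2298]
orientation: [-1.568, -0.158, 0.161]
contact_force: [-0.8, -0.4, 0.9]
grip_width: 0.0854
```

Run:
```python
from h import *
o=r.get_obs();print(o['clock'],o['tcp_pos'],o['joints'].round(2),o['contact_force']);print(R.from_rotvec(o['orientation']).as_matrix().round(3))
f=grab("wrist","w1");print(proj(f,o['tcp_pos']),proj(f,[.492,.04,.01]))
np.save("w1.npy",f,allow_pickle=True)
```

```text
1.8 [0.55442719 0.25689118 0.2298238 ] [-0.59  0.37  0.07  1.72 -0.03  1.05  1.26] [-0.75536184 -0.37478492  0.91354006]
[[ 0.979 -0.001 -0.202]
 [ 0.202 -0.003  0.979]
 [-0.002 -1.    -0.003]]
(np.float64(257.32025702051374), np.float64(253.85016228286491)) (np.float64(55.66443630596427), np.float64(51.866572157394984))
```

View pics/w1.png

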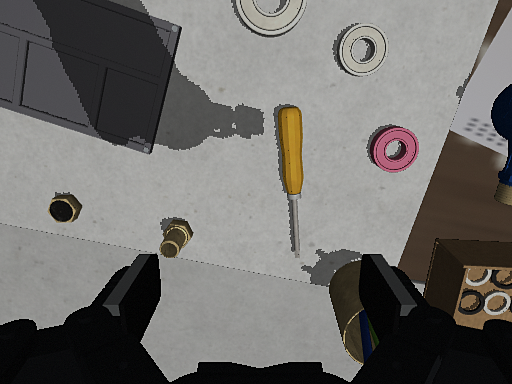

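Run:
```python
from h import *
f=np.load("w1.npy",allow_pickle=True).item(); im=f["pixels"]; hsv=cv2.cvtColor(im,cv2.COLOR_RGB2HSV)
m=cv2.inRange(hsv,(15,150,80),(32,255,255)); m[260:]=0; m[:,:260]=0; m[:,330:]=0
n,l,s,c=cv2.connectedComponentsWithStats(m); i=1+np.argmax(s[1:,4]); print(s[i],c[i])
ys,xs=np.where(l==i); 
a=pt(f,290.5,107,.012);b=pt(f,297,257,.012);j=pt(f,294.5,194,.012)
print(a,b,j,np.linalg.norm(a-b),np.degrees(np.arctan2(*(a-b)[1::-1])))
print("mid",(a+b)/2)
vx=cv2.fitLine(np.c_[xs,ys].astype(np.float32),cv2.DIST_L2,0,.01,.01).ravel();print(vx)
for u,v in[(c[i][0],c[i][1])]: print(pt(f,u,v,.015))
# roll
for (u,v) in [(362,49.5)]: print("roll",pt(f,u,v,.014))
g=cv2.cvtColor(im,cv2.COLOR_RGB2GRAY)
print("nut/coup", pt(f,171,247,.05),pt(f,64,209,.016),"nutbase",pt(f,179,233,.016))
print("tray corners",pt(f,181,26,.01),pt(f,152,153,.01))
```

```text
[ 279  107   24   87 1722] [291.39953542 148.10917538]
[0.49672115 0.27791716 0.012     ] [0.66168642 0.32436447 0.012     ] [0.58682715 0.30355018 0.012     ] 0.17137938648540674 -164.27500160553748
mid [0.57920379 0.30114082 0.012     ]
[4.9818464e-02 9.9875832e-01 2.9139954e+02 1.4810918e+02]
[0.53731447 0.28813518 0.015     ]
roll [0.42986916 0.33317971 0.014     ]
nut/coup [0.65786167 0.18497488 0.05      ] [0.65431089 0.05682146 0.016     ] nutbase [0.65727946 0.18554387 0.016     ]
tray corners [0.44418887 0.15763837 0.01      ] [0.57338377 0.14386798 0.01      ]
```

>>> send_rows(rows="-0.002 0.008 -0.02 0 0 0.02;-0.004 0.009 -0.03 0 0 0.02;-0.004 0.009 -0.03 0 0 0.02;-0.002 0.007 -0.03 0 0 0.01;0 0 0 0 0 0;0 0 0 0 0 0")

```text
clock: 2.45
tcp_pos: [0.5412, 0.2955, 0.1219]
orientation: [-1.559, -0.22, 0.22]
contact_force: [0.5, -0.2, 1.2]
grip_width: 0.0853
```

Run:
```python
from h import *
o=r.get_obs();print(o['clock'],o['tcp_pos']);print(R.from_rotvec(o['orientation']).as_matrix().round(3))
f=grab("wrist","w2");print(proj(f,o['tcp_pos']))
np.save("w2.npy",f,allow_pickle=True)
im=f["pixels"]; hsv=cv2.cvtColor(im,cv2.COLOR_RGB2HSV)
m=cv2.inRange(hsv,(15,150,60),(32,255,255)); 
n,l,s,c=cv2.connectedComponentsWithStats(m); i=1+np.argmax(s[1:,4]); print(s[i],c[i]); print(pt(f,*c[i],.014))
t=grab("top","t2"); np.save("t2.npy",t,allow_pickle=True)
```

```text
2.45 [0.54116022 0.29548538 0.12194509]
[[ 0.961 -0.    -0.277]
 [ 0.277  0.     0.961]
 [-0.    -1.     0.   ]]
(np.float64(257.4560054441878), np.float64(253.78996499050643))
[ 233  124   33  118 3283] [249.64087725 178.48583613]
[0.53677937 0.28757126 0.014     ]
```

View pics/w2.png

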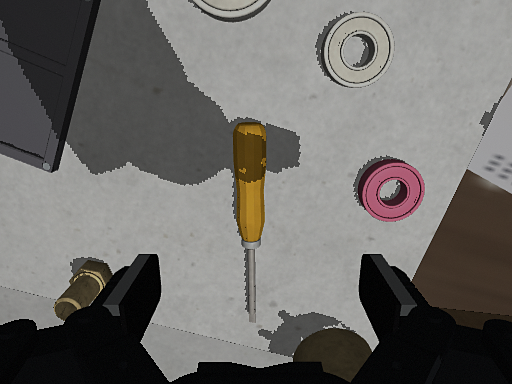

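>>> send_rows(rows="0 -0.005 -0.03 0 0 0;0 0 -0.04 0 0 0;0 0 -0.03 0 0 0;0 0 -0.017 0 0 0;0 0 0 0 0 0;0 0 0 0 0 0")

```text
clock: 3.15
tcp_pos: [0.5426, 0.29, 0.0058]
orientation: [-1.559, -0.22, 0.217]
contact_force: [-0.1, -0.5, 0.2]
grip_width: 0.0854
```

>>> send_rows(rows="0 0 0 0 0 0;0 0 0 0 0 0;0 0 0 0 0 0;0 0 0 0 0 0;0 0 0 0 0 0;0 0 0 0 0 0;0 0 0 0 0 0;0 0 0 0 0 0", grip=0.015, grip_force=40)

```text
clock: 3.95
tcp_pos: [0.5418, 0.2898, 0.005]
orientation: [-1.559, -0.22, 0.218]
contact_force: [-0.4, -0.2, 5.5]
grip_width: 0.0236
```

>>> send_rows(rows="0 0 0.03 0 0 0;0 0 0.04 0 0 0;0 -0.005 0.04 0 0 -0.1;-0.005 -0.015 0.04 0 0 -0.13;-0.0075 -0.02 0.03 0 0 -0.13;-0.0075 -0.02 0.02 0 0 -0.13;-0.0075 -0.02 0 0 0 -0.13;-0.0075 -0.02 0 0 0 -0.13;-0.0075 -0.02 0 0 0 -0.13;-0.0075 -0.02 0 0 0 -0.13;-0.0075 -0.02 0 0 0 -0.13;-0.0075 -0.02 0 0 0 -0.13;-0.0075 -0.015 0 0 0 -0.13;-0.005 -0.017 0 0 0 -0.13;-0.0075 -0.01 0 0 0 -0.13;0 0 0 0 0 -0.13;0 0 0 0 0 -0.035;0 0 0 0 0 0;0 0 0 0 0 0")

```text
clock: 5.85
tcp_pos: [0.4561, 0.0675, 0.2042]
orientation: [-1.222, 1.19, -1.19]
contact_force: [0.2, 0.3, -0.8]
grip_width: 0.0233
```

Run:
```python
from h import *
o=r.get_obs();print(o['clock'],o['tcp_pos'],o['grip_width'],o['joints'].round(2));print(R.from_rotvec(o['orientation']).as_matrix().round(3))
f=grab("wrist","w3");
np.save("w3.npy",f,allow_pickle=True)
```

```text
5.85 [0.45613097 0.06754994 0.2041716 ] 0.023315816733444537 [-0.69  0.16  0.45  2.1  -0.09  0.9  -0.16]
[[ 0.026 -0.     1.   ]
 [-1.    -0.     0.026]
 [ 0.    -1.    -0.   ]]
```

View pics/w3.png

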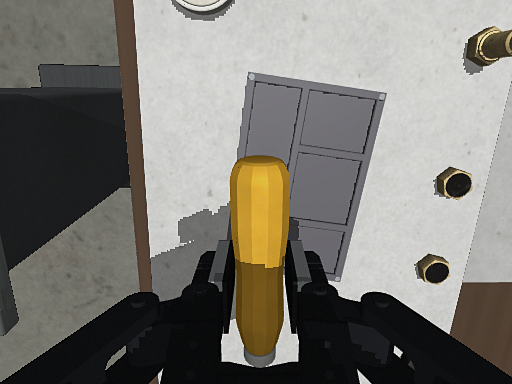

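Run:
```python
from h import *
f=np.load("w3.npy",allow_pickle=True).item()
D,A,B=[pt(f,*c,.01)[:2] for c in[(249,72.5),(385.5,94),(341,281.5)]]
print(D,A,B,np.linalg.norm(D-A),np.linalg.norm(A-B)); print((D+B)/2, np.arctan2(*(A-D)[::-1]), np.arctan2(*(A-B)[::-1])-np.pi/2)
for n,u,v,z in[("n1",454,183,.016),("n2",434,269,.016),("c1",512,40,.05)]:print(n,pt(f,u,v,z))
im=f["pixels"][50:310,200:420];cv2.imwrite("pics/w3c.png",cv2.resize(im,None,fx=2.3,fy=2.3,interpolation=cv2.INTER_CUBIC)[:,:,::-1])
t=np.load("t2.npy",allow_pickle=True).item();im=t["pixels"][175:240,210:300];cv2.imwrite("pics/t2c.png",cv2.resize(im,None,fx=8,fy=8,interpolation=cv2.INTER_CUBIC)[:,:,::-1])
```

```text
[0.44536979 0.15482582] [0.57453212 0.13898471] [ 0.5522554  -0.06409624] 0.1301301147195029 0.20429911016256272
[0.4988126  0.04536479] -0.1220355476098136 -0.10925696896200732
n1 [0.65276854 0.05528348 0.016     ]
n2 [ 0.65014396 -0.04218469  0.016     ]
c1 [0.65539104 0.18367037 0.05      ]
```

View pics/t2c.png

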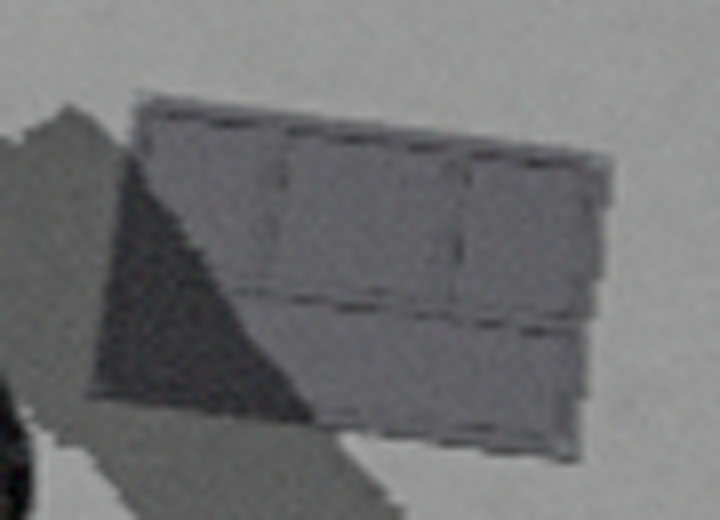

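View pics/w3c.png

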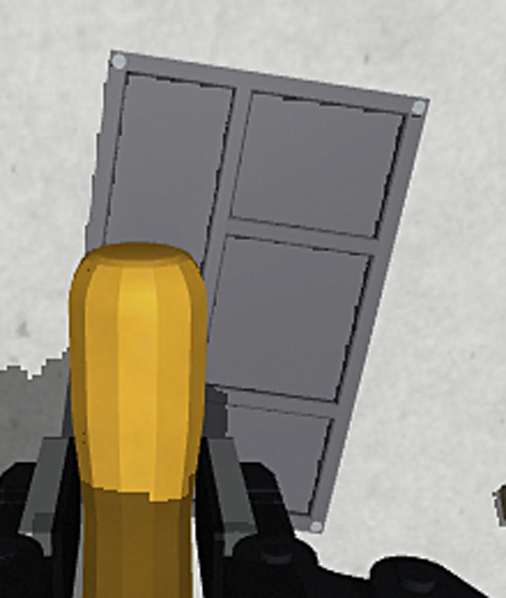

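>>> send_rows(rows="0.003 0.006 -0.02 0 0 -0.06;0.003 0.006 -0.03 0 0 -0.05;0.003 0.006 -0.04 0 0 -0.025;0.002 0.003 -0.04 0 0 0;0 0 -0.02 0 0 0;0 0 0 0 0 0;0 0 0 0 0 0")

```text
clock: 6.6
tcp_pos: [0.4676, 0.0883, 0.0546]
orientation: [-1.156, 1.29, -1.29]
contact_force: [-0.4, -1.1, -0.2]
grip_width: 0.0229
```

Run:
```python
from h import *
o=r.get_obs();print(o['clock'],o['tcp_pos'],o['grip_width']);print(R.from_rotvec(o['orientation']).as_matrix().round(3))
f=grab("wrist","w4");
np.save("w4.npy",f,allow_pickle=True)
```

```text
6.6 [0.46755443 0.08833891 0.05456651] 0.022892433281285946
[[-0.11  -0.     0.994]
 [-0.994 -0.    -0.11 ]
 [ 0.    -1.    -0.   ]]
```

View pics/w4.png

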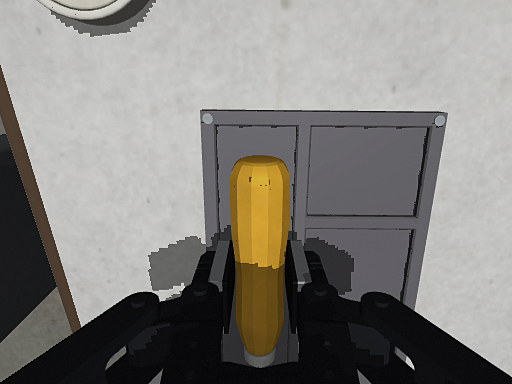

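```bash
cat >> h.py <<'E'
def tray(p,c=(0.498,0.046),a=-0.112):
    d=np.array(p)[:2]-c; return np.array([d[0]*np.cos(a)+d[1]*np.sin(a),-d[0]*np.sin(a)+d[1]*np.cos(a)])*1000
def untray(x,y,c=(0.498,0.046),a=-0.112):
    x/=1000;y/=1000; return np.array([c[0]+x*np.cos(a)-y*np.sin(a),c[1]+x*np.sin(a)+y*np.cos(a)])
E
python3 - <<'E'
from h import *
f=np.load("w4.npy",allow_pickle=True).item()
D,A=[pt(f,*c,.01)[:2] for c in[(201,110),(447,112.5)]]
a=np.arctan2(*(A-D)[::-1]); print(np.linalg.norm(D-A),a)
m=(A+D)/2; print(m+.103*np.array([np.sin(a),-np.cos(a)]))
print(tray(A),tray(D))
print("handle end",tray(pt(f,260,157,.0545+.01)))
print(tray([.4676,.0883]))
for e in[(217,125),(296,125),(310,125),(428,127),(420,215),(308,215)]: print(tray(pt(f,*e,.01)))
E
```

```text
0.13122466838955982 -0.12016142974324201
[0.49761092 0.04589197]
[ 66.07620256 102.31024205] [-65.14409549 103.38121107]
handle end [-33.74017405  89.41073801]
[-34.9372319   38.63728546]
[-56.90135712  95.49793315]
[-14.27587491  95.57378096]
[-6.72297787 95.58722059]
[57.08508577 94.63249306]
[60.02805611 43.65622467]
[-5.49611055 43.53075749]
```

>>> send_rows(rows="-0.001 -0.003 -0.02 0 0 0;0 0 -0.015 0 0 0;0 0 -0.0075 0 0 0;0 0 0 0 0 0;0 0 0 0 0 0")

```text
clock: 7.15
tcp_pos: [0.4671, 0.0857, 0.0128]
orientation: [-1.154, 1.289, -1.29]
contact_force: [0.2, 0.2, -0.8]
grip_width: 0.0231
```

>>> send_rows(rows="0 0 0 0 0 0;0 0 0 0 0 0;0 0 0 0 0 0;0 0 0 0 0 0;0 0 0 0 0 0", grip=0.05)

```text
clock: 7.65
tcp_pos: [0.4664, 0.0855, 0.0119]
orientation: [-1.155, 1.29, -1.29]
contact_force: [0.3, 0.5, 0.2]
grip_width: 0.0499
```

>>> send_rows(rows="0 0 0.04 0 0 0;0 0 0.05 0 0 0;0 0.01 0.05 0 0 0;-0.004 0.02 0.02 0 0 0;-0.004 0.03 0 0 0 0;-0.004 0.03 0 0 0 0;-0.004 0.03 0 0 0 0;-0.004 0.03 0 0 0 0;-0.004 0.03 0 0 0 0;-0.004 0.03 0 0 0 0;-0.004 0.02 -0.01 0 0 0;-0.004 0.017 -0.02 0 0 0;0 0 0 0 0 0;0 0 0 0 0 0", grip=0.0854)

```text
clock: 9.05
tcp_pos: [0.4301, 0.3311, 0.1401]
orientation: [-1.157, 1.29, -1.291]
contact_force: [-0.5, 0.1, 0.6]
grip_width: 0.0854
```

Run:
```python
from h import *
o=r.get_obs();print(o['clock'],o['tcp_pos'],o['grip_width'],o['joints'].round(2));print(R.from_rotvec(o['orientation']).as_matrix().round(3))
f=grab("wrist","w5");
np.save("w5.npy",f,allow_pickle=True)
```

```text
9.05 [0.43011176 0.33108738 0.14012606] 0.08542645204362756 [-1.06  0.39  0.37  1.98 -0.19  0.81 -0.7 ]
[[-0.11  -0.001  0.994]
 [-0.994 -0.002 -0.11 ]
 [ 0.002 -1.    -0.001]]
```

View pics/w5.png

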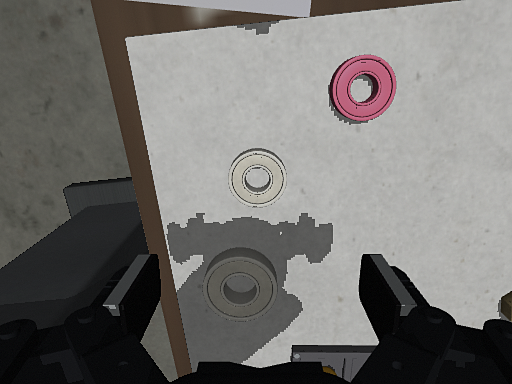

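Run:
```python
from h import *
f=np.load("w5.npy",allow_pickle=True).item()
print(pt(f,257.5,176,.014),pt(f,240,286,.014)); print(pt(f,229,176,.014),pt(f,286.5,176,.014))
```

```text
[0.43019419 0.33744988 0.014     ] [0.40304716 0.23735809 0.014     ]
[0.40725216 0.33999109 0.014     ] [0.45353438 0.33486458 0.014     ]
```

>>> send_rows(rows="0 0.003 -0.03 0 0 0;0 0.003 -0.04 0 0 0;0 0 -0.04 0 0 0;0 0 -0.02 0 0 0;0 0 -0.009 0 0 0;0 0 0 0 0 0;0 0 0 0 0 0")

```text
clock: 9.8
tcp_pos: [0.4315, 0.3384, 0.0032]
orientation: [-1.152, 1.29, -1.29]
contact_force: [0.1, 0.1, 0.0]
grip_width: 0.0854
```

>>> send_rows(rows="0 0 0 0 0 0;0 0 0 0 0 0;0 0 0 0 0 0;0 0 0 0 0 0;0 0 0 0 0 0;0 0 0 0 0 0", grip=0.04, grip_force=30)

```text
clock: 10.4
tcp_pos: [0.4308, 0.3388, 0.003]
orientation: [-1.154, 1.29, -1.289]
contact_force: [-0.9, -1.1, 7.9]
grip_width: 0.0463
```

Run:
```python
from h import *
o=r.get_obs();print(o['clock'],o['tcp_pos'],o['grip_width'])
f=grab("wrist","w6");
```

```text
10.4 [0.43077138 0.33882253 0.00296198] 0.046316669105108406
```

View pics/w6.png

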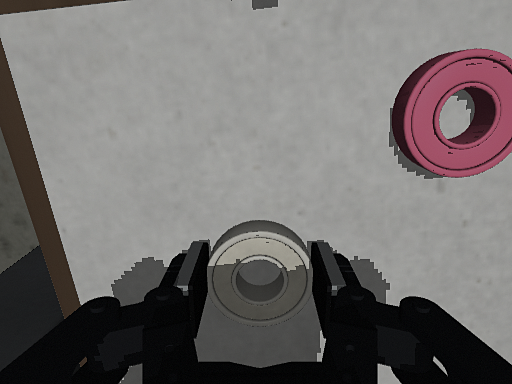

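>>> send_rows(rows="0 0 0.03 0 0 0;0 0 0.04 0 0 0;0.003 -0.01 0.04 0 0 0;0.01 -0.03 0.01 0 0 0;0.01 -0.032 0 0 0 0;0.01 -0.032 0 0 0 0;0.01 -0.032 0 0 0 0;0.01 -0.032 0 0 0 0;0.01 -0.032 0 0 0 0;0.01 -0.032 0 0 0 0;0.01 -0.03 0 0 0 0;0.01 -0.025 -0.02 0 0 0;0 -0.007 -0.03 0 0 0;0 0 0 0 0 0;0 0 0 0 0 0")

```text
clock: 11.95
tcp_pos: [0.5229, 0.0447, 0.072]
orientation: [-1.156, 1.291, -1.289]
contact_force: [-0.1, -0.1, 0.7]
grip_width: 0.046
```

Run:
```python
from h import *
o=r.get_obs();print(o['clock'],o['tcp_pos'],o['grip_width'],tray(o['tcp_pos']))
f=grab("wrist","w7");
np.save("w7.npy",f,allow_pickle=True)
```

```text
11.95 [0.52291251 0.04465945 0.07202773] 0.04600495225491758 [24.90624666  1.45222443]
```

View pics/w7.png

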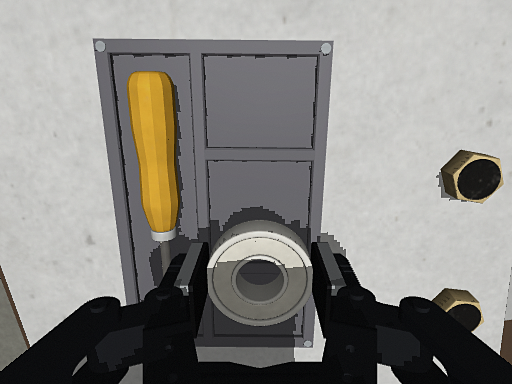

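>>> send_rows(rows="0.001 0 -0.03 0 0 0;0 0 -0.02 0 0 0;0 0 -0.0115 0 0 0;0 0 0 0 0 0;0 0 0 0 0 0")

```text
clock: 12.5
tcp_pos: [0.525, 0.0449, 0.0113]
orientation: [-1.154, 1.289, -1.289]
contact_force: [-0.9, -0.8, 0.1]
grip_width: 0.046
```

>>> send_rows(rows="0 0 0 0 0 0;0 0 0 0 0 0;0 0 0 0 0 0;0 0 0 0 0 0;0 0 0.01 0 0 0;0 0 0.02 0 0 0;0 0 0.04 0 0 0;0 0 0.04 0 0 0;0 0 0 0 0 0", grip=0.053)

```text
clock: 13.4
tcp_pos: [0.5278, 0.0444, 0.1257]
orientation: [-1.146, 1.285, -1.292]
contact_force: [0.2, -0.0, -0.1]
grip_width: 0.0525
```

Run:
```python
from h import *
o=r.get_obs();print(o['clock'],o['tcp_pos'],o['grip_width'],tray(o['tcp_pos']))
f=grab("wrist","w8");
np.save("w8.npy",f,allow_pickle=True)
```

```text
13.4 [0.52781343 0.04436267 0.12570779] 0.052452625430200954 [29.80963398  1.70505142]
```

View pics/w8.png

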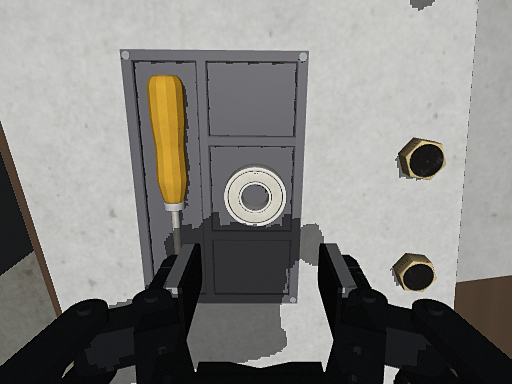

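>>> send_rows(rows="0.01 0.01 0.02 0 0 0;0.02 0.02 0.02 0 0 0;0.02 0.02 0.01 0 0 0;0.02 0.02 0 0 0 0;0.02 0.02 0 0 0 0;0.015 0.02 0 0 0 0;0.01 0.015 0 0 0 0;0.01 0.01 0 0 0 0;0 0 0 0 0 0;0 0 0 0 0 0", grip=0.06)

```text
clock: 14.45
tcp_pos: [0.6485, 0.1786, 0.1693]
orientation: [-1.157, 1.291, -1.29]
contact_force: [0.1, -0.1, -0.3]
grip_width: 0.0601
```

Run:
```python
from h import *
o=r.get_obs();print(o['clock'],o['tcp_pos'],o['grip_width'],o['joints'].round(2))
f=grab("wrist","w9");
np.save("w9.npy",f,allow_pickle=True)
f=np.load("w8.npy",allow_pickle=True).item()
print("roll",tray(pt(f,255,195.5,.02)),"sd end",tray(pt(f,165,75,.018)),"neck",tray(pt(f,174.5,207,.018)))
```

```text
14.45 [0.64850971 0.17861171 0.16932201] 0.06008113960100245 [-0.65  0.56  0.42  1.64 -0.26  1.   -0.26]
roll [28.42731023 -1.18614769] sd end [-33.45411995  85.78014536] neck [-33.95271788 -11.08142116]
```

View pics/w9.png

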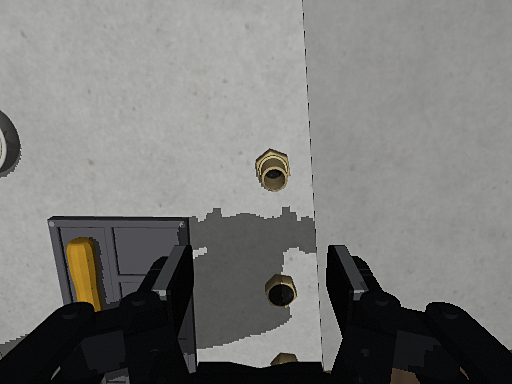

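Run:
```python
from h import *
f=np.load("w9.npy",allow_pickle=True).item()
im=f["pixels"][130:210,230:320];cv2.imwrite("pics/w9c.png",cv2.resize(im,None,fx=6,fy=6,interpolation=cv2.INTER_CUBIC)[:,:,::-1])
print(pt(f,274,178,.05),pt(f,272,166,.016),pt(f,281,290,.016), pt(f,286,355,.016))
print(untray(26,69),untray(26,-69))
```

```text
[0.66151748 0.18385237 0.05      ] [0.66121476 0.18553088 0.016     ] [0.65754383 0.05872082 0.016     ] [ 0.65552309 -0.0214379   0.016     ]
[0.53154895 0.11166177] [ 0.51612524 -0.0254736 ]
```

View pics/w9c.png

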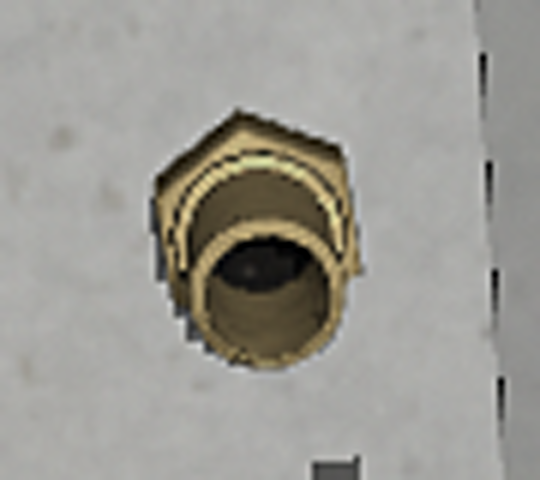

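>>> send_rows(rows="0.005 0.003 -0.02 0 0 0;0.005 0.002 -0.03 0 0 0;0.003 0 -0.04 0 0 0;0 0 -0.03 0 0 0;0 0 -0.023 0 0 0;0 0 0 0 0 0;0 0 0 0 0 0")

```text
clock: 15.2
tcp_pos: [0.662, 0.1836, 0.0269]
orientation: [-1.156, 1.291, -1.29]
contact_force: [-1.0, -0.6, 0.0]
grip_width: 0.0597
```

>>> send_rows(rows="0 0 0 0 0 0;0 0 0 0 0 0;0 0 0 0 0 0;0 0 0 0 0 0;0 0 0 0 0 0;0 0 0 0 0 0", grip=0.01, grip_force=40)

```text
clock: 15.8
tcp_pos: [0.6632, 0.1846, 0.0288]
orientation: [-1.153, 1.289, -1.29]
contact_force: [-1.9, 1.2, 6.0]
grip_width: 0.0188
```

>>> send_rows(rows="0 0 0.02 0 0 0;0 0 0.03 0 0 0;0 0 0.03 0 0 0;0 0 0 0 0 0")

```text
clock: 16.2
tcp_pos: [0.6654, 0.1848, 0.1122]
orientation: [-1.147, 1.286, -1.291]
contact_force: [0.3, 0.5, -0.3]
grip_width: 0.0192
```

Run:
```python
from h import *
o=r.get_obs();print(o['clock'],o['tcp_pos'],o['grip_width'])
f=grab("wrist","w10");
f=grab("scene","s10");cv2.imwrite("pics/s10c.png",cv2.resize(f["pixels"][110:260,160:320],None,fx=4,fy=4)[:,:,::-1])
```

```text
16.2 [0.66537999 0.18482156 0.1121785 ] 0.019152892778497053
```

View pics/w10.png

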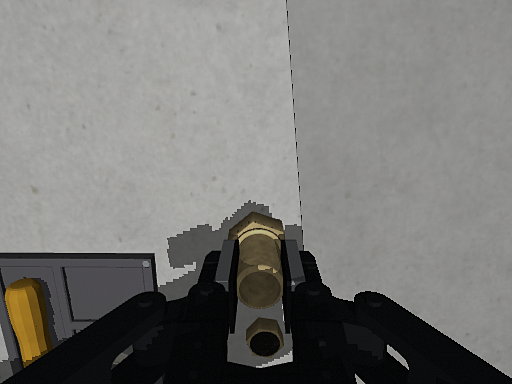

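View pics/s10c.png

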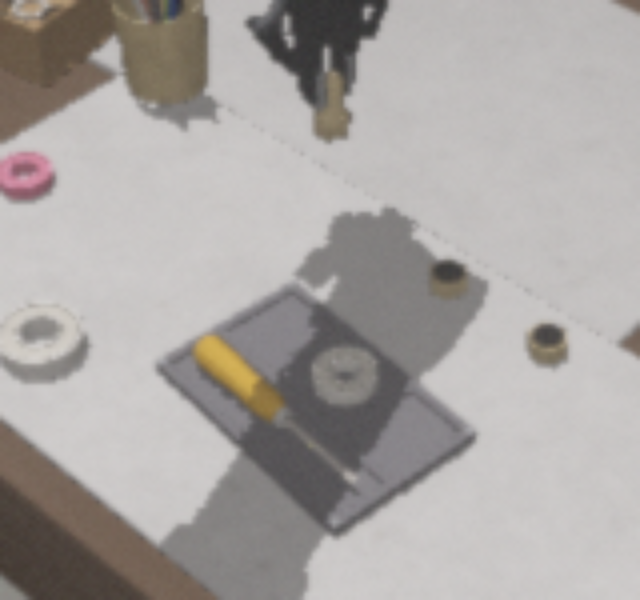

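>>> send_rows(rows="-0.01 -0.005 0 0 0 0;-0.02 -0.01 0 0 0 0;-0.02 -0.012 0 0 0 0;-0.02 -0.012 0 0 0 0;-0.02 -0.012 0 0 0 0;-0.02 -0.011 0 0 0 0;-0.01 -0.005 0 0 0 0;-0.011 -0.005 -0.01 0 0 0;0 0 -0.02 0 0 0;0 0 0 0 0 0;0 0 0 0 0 0")

```text
clock: 17.4
tcp_pos: [0.5311, 0.1123, 0.077]
orientation: [-1.157, 1.29, -1.29]
contact_force: [0.6, 0.4, -1.1]
grip_width: 0.0188
```

Run:
```python
from h import *
o=r.get_obs();print(o['clock'],o['tcp_pos'],o['grip_width'],tray(o['tcp_pos']))
f=grab("wrist","w11");
```

```text
17.4 [0.53105195 0.11234504 0.07700152] 0.018791538413445795 [25.42974778 69.62344414]
```

View pics/w11.png

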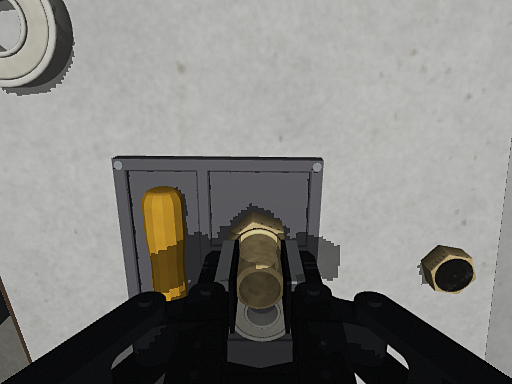

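>>> send_rows(rows="0 0 -0.02 0 0 0;0 0 -0.015 0 0 0;0 0 -0.0065 0 0 0;0 0 0 0 0 0;0 0 0 0 0 0;0 0 0 0 0 0")

```text
clock: 18.05
tcp_pos: [0.5317, 0.1123, 0.0362]
orientation: [-1.154, 1.289, -1.29]
contact_force: [-0.3, -0.5, -1.9]
grip_width: 0.0189
```

>>> send_rows(rows="0 0 0 0 0 0;0 0 0 0 0 0;0 0 0 0 0 0;0 0 0 0 0 0;0 0 0.02 0 0 0;0 0 0.04 0 0 0;0 0 0.05 0 0 0;0 0 0.02 0 0 0;0 0 0 0 0 0;0 0 0 0 0 0", grip=0.045)

```text
clock: 19.05
tcp_pos: [0.5312, 0.1125, 0.1658]
orientation: [-1.155, 1.29, -1.289]
contact_force: [-0.8, -0.6, -0.7]
grip_width: 0.0453
```

Run:
```python
from h import *
o=r.get_obs();print(o['clock'],o['tcp_pos'],o['grip_width'],tray(o['tcp_pos']))
f=grab("wrist","w12");np.save("w12.npy",f,allow_pickle=True)
```

```text
19.05 [0.53116328 0.11253371 0.16582941] 0.04534485864075854 [25.51929563 69.82337309]
```

View pics/w12.png

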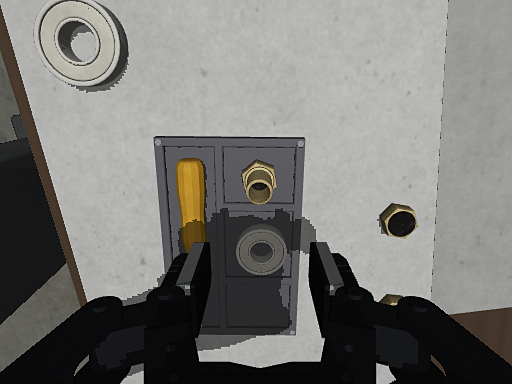

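>>> send_rows(rows="0 -0.015 0 0 0 0;0 -0.03 0 0 0 0;0 -0.035 0 0 0 0;-0.005 -0.035 0 0 0 0;-0.005 -0.035 0 0 0 0;-0.005 -0.035 0 0 0 0;-0.01 -0.035 0 0 0 0;-0.01 -0.035 0 0 0 0;-0.01 -0.035 0 0 0 0;-0.015 -0.035 0 0 0 0;-0.015 -0.035 0 0 0 0;-0.015 -0.035 0 0 0 0;-0.015 -0.03 0 0 0 0;-0.012 -0.02 0 0 0 0;-0.01 -0.01 0 0 0 0;0 0 0 0 0 0;0 0 0 0 0 0", grip=0.06)

```text
clock: 20.8
tcp_pos: [0.4043, -0.3418, 0.1653]
orientation: [-1.155, 1.291, -1.288]
contact_force: [0.3, 0.8, -0.4]
grip_width: 0.0598
```

Run:
```python
from h import *
o=r.get_obs();print(o['clock'],o['tcp_pos'],o['grip_width'],o['joints'].round(2))
f=grab("wrist","w13");np.save("w13.npy",f,allow_pickle=True)
```

```text
20.8 [ 0.40429488 -0.34181048  0.16527803] 0.05977272758765688 [ 0.11  0.36  0.58  2.   -0.26  0.86  0.73]
```

View pics/w13.png

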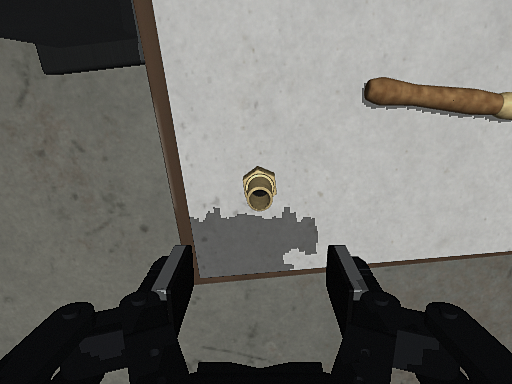

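Run:
```python
from h import *
f=np.load("w13.npy",allow_pickle=True).item()
print(pt(f,259.5,199,.05)-r.get_obs()['tcp_pos'],pt(f,259.5,199,.05), pt(f,365,92,.012))
```

```text
[-0.00063567 -0.00975401 -0.11539894] [ 0.4042771  -0.35111877  0.05      ] [ 0.49998035 -0.28049237  0.012     ]
```

>>> send_rows(rows="0 -0.005 -0.02 0 0 0;0 -0.004 -0.03 0 0 0;0 0 -0.04 0 0 0;0 0 -0.03 0 0 0;0 0 -0.018 0 0 0;0 0 0 0 0 0;0 0 0 0 0 0")

```text
clock: 21.55
tcp_pos: [0.4052, -0.3509, 0.028]
orientation: [-1.156, 1.289, -1.288]
contact_force: [-0.1, 0.3, 0.6]
grip_width: 0.06
```

>>> send_rows(rows="0 0 0 0 0 0;0 0 0 0 0 0;0 0 0 0 0 0;0 0 0 0 0 0;0 0 0 0 0 0;0 0 0 0 0 0", grip=0.01, grip_force=40)

```text
clock: 22.15
tcp_pos: [0.405, -0.3521, 0.0288]
orientation: [-1.154, 1.288, -1.291]
contact_force: [-0.4, 1.0, 6.7]
grip_width: 0.0192
```

>>> send_rows(rows="0 0 0.02 0 0 0;0 0 0.03 0 0 0;0 0 0.03 0 0 0;0 0 0 0 0 0;0 0 0 0 0 0")

```text
clock: 22.65
tcp_pos: [0.4047, -0.3516, 0.1082]
orientation: [-1.154, 1.289, -1.29]
contact_force: [0.6, -0.4, -1.5]
grip_width: 0.0192
```

Run:
```python
from h import *
o=r.get_obs();print(o['clock'],o['tcp_pos'],o['grip_width'],untray(26,-69)-o['tcp_pos'][:2])
f=grab("wrist","w14")
```

```text
22.65 [ 0.40465285 -0.35155005  0.1081634 ] 0.019235450516244174 [0.1114724  0.32607645]
```

View pics/w14.png

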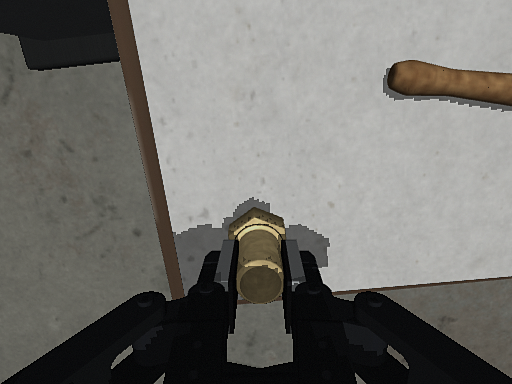

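>>> send_rows(rows="0.005 0.016 0.01 0 0 0;0.01 0.03 0 0 0 0;0.01 0.03 0 0 0 0;0.01 0.03 0 0 0 0;0.01 0.03 0 0 0 0;0.01 0.03 0 0 0 0;0.01 0.03 0 0 0 0;0.01 0.03 0 0 0 0;0.01 0.03 0 0 0 0;0.01 0.03 0 0 0 0;0.01 0.025 0 0 0 0;0.006 0.015 -0.02 0 0 0;0 0 -0.02 0 0 0;0 0 0 0 0 0;0 0 0 0 0 0")

```text
clock: 24.2
tcp_pos: [0.5143, -0.0263, 0.077]
orientation: [-1.157, 1.292, -1.29]
contact_force: [-0.1, 0.8, -1.8]
grip_width: 0.0192
```

Run:
```python
from h import *
o=r.get_obs();print(o['clock'],o['tcp_pos'],o['grip_width'],tray(o['tcp_pos']))
f=grab("wrist","w15")
```

```text
24.2 [ 0.51428202 -0.0262998   0.07704867] 0.019199506080081447 [ 24.26066332 -70.02703043]
```

View pics/w15.png

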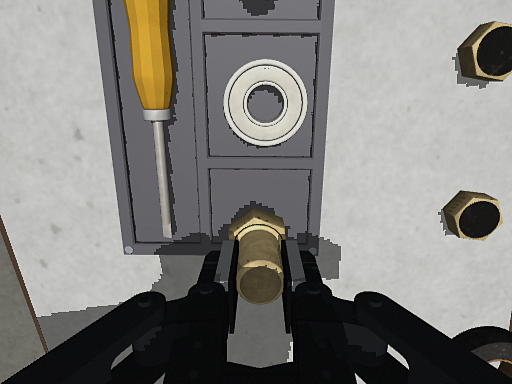

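>>> send_rows(rows="0.002 0.001 -0.02 0 0 0;0 0 -0.015 0 0 0;0 0 -0.0065 0 0 0;0 0 0 0 0 0;0 0 0 0 0 0;0 0 0 0 0 0")

```text
clock: 24.85
tcp_pos: [0.518, -0.0248, 0.0372]
orientation: [-1.154, 1.289, -1.291]
contact_force: [1.0, 0.5, -0.6]
grip_width: 0.019
```

>>> send_rows(rows="0 0 0 0 0 0;0 0 0 0 0 0;0 0 0 0 0 0;0 0 0 0 0 0;0 0 0.02 0 0 0;0 0 0.04 0 0 0;0 0 0.05 0 0 0;0 0 0.05 0 0 0;0 -0.03 0.02 0 0 0;0 -0.04 0 0 0 0;0 -0.03 0 0 0 0;0 0 0 0 0 0;0 0 0 0 0 0", grip=0.045)

```text
clock: 26.15
tcp_pos: [0.5171, -0.1251, 0.2163]
orientation: [-1.154, 1.291, -1.291]
contact_force: [-0.9, 0.8, -0.0]
grip_width: 0.0449
```

Run:
```python
from h import *
o=r.get_obs();print(o['clock'],o['tcp_pos'],o['grip_width'],tray(o['tcp_pos']))
f=grab("wrist","w16");np.save("w16.npy",f,allow_pickle=True)
t=grab("top","t16");s=grab("scene","s16");np.save("s16.npy",s,allow_pickle=True)
cv2.imwrite("pics/s16c.png",cv2.resize(s["pixels"][130:280,150:390],None,fx=3,fy=3,interpolation=cv2.INTER_CUBIC)[:,:,::-1])
```

```text
26.15 [ 0.51705622 -0.12513046  0.21625887] 0.04487208934704465 [  38.06339228 -167.92840884]
```

View pics/w16.png

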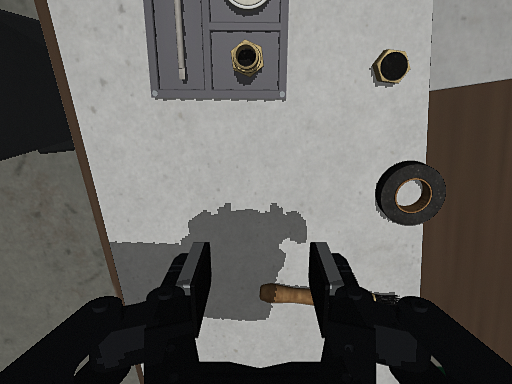

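View pics/s16c.png

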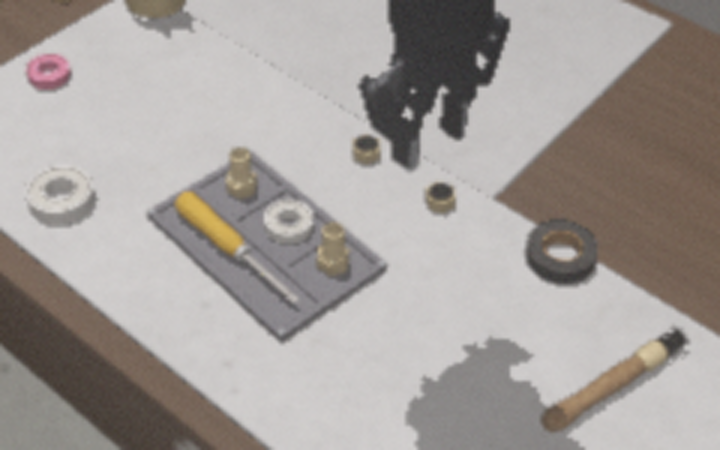

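Run:
```python
from h import *
f=np.load("w16.npy",allow_pickle=True).item(); g=np.load("w12.npy",allow_pickle=True).item()
print("c2 top",tray(pt(f,248,54,.056)),"nut",tray(pt(f,247.5,60,.022)))
print("c1 top",tray(pt(g,260,191,.056)),"nut",tray(pt(g,259.5,180,.022)),"roll",tray(pt(g,261,250,.02)))
print("sd tip",tray(pt(f,183,79,.018)),"corner",tray(pt(f,286,101,.01)),tray(pt(f,151,99,.01)))
```

```text
c2 top [ 29.7045769  -66.74986098] nut [ 28.12219815 -69.34670732]
c1 top [27.06051117 68.87317167] nut [26.68099049 68.18198505] roll [28.20843651 -0.03341053]
sd tip [-33.08100508 -85.87762061] corner [  65.20832674 -106.39901515] [ -67.47615961 -104.46750963]
```

Run:
```python
from bench import r
print(r.hand_in())
```

```text
the job is handed in; nothing more can be done
None
```

The kit tray is made up and handed in at about 26 s, well inside the 93 s limit. The screwdriver is in the long recess with its handle toward +y. The smaller white roll lies in the middle recess, and one coupling stands upright in each end recess.

My last camera checks gave these positions in tray axes:

| Item | x (mm) | y (mm) | Allowed x (mm) | Allowed y (mm) |
|---|---|---|---|---|
| coupling_1 | 27 | 68 | 8 to 44 | 57 to 81 |
| coupling_2 | 28 | -69 | 8 to 44 | -81 to -57 |
| tape_roll | 28 | 0 | 14 to 38 | -14 to 14 |
| screwdriver | -33 | 0 | -50 to -22 | -16 to 16 |

- **Seating:** I judged that everything sits on its recess floor from the pictures and the release heights; I did not measure it directly. The couplings look upright and the screwdriver lies within about 0.01 rad of the tray's long axis.
- **Items to leave alone:** the gripper never went near the plain nuts, the black tape or the brush, and they look unmoved in the last pictures. I did not measure their positions again.
- **Disagreement between cameras:** the overhead and scene cameras placed the tray and parts about 5 mm differently from the wrist camera. I used the wrist camera, which agreed with where the gripper made contact. In its last far-edge view the tray corners came out 1 to 3 mm off, which is within tolerance.

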